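# Close the model swing bridge and hold the signal at clear

### The job

The train is waiting to cross: crank the handwheel until the swing bridge is in line with the track at both ends, without touching the bridge itself. Only then push the spring-return signal lever past its first two notches into the third, so that the semaphore arm stands upright, and finish while still holding it there against its spring. Leave the rolling stock and everything else on the board where it is.

Things in the scene. Friction and masses are not known exactly. Their poses are not given: they have to be found in the camera images.
- crossing: fixed model river crossing with trestle approach tracks, rail tops 52 mm above the board. Origin at board level under the bridge pivot, y along the track (to the robot's left), z up. The fixed track ends 158 mm either side of the pivot. A semaphore, 220 mm tall, stands at x +50, y -186 mm; its red arm rises in step with the signal lever and is upright in its third notch
- swing_bridge: model steel plate-girder swing bridge, 298 mm long, 66 mm wide, on a pivot pier; rails 52 mm and portal top 108 mm above the board. Origin on the pivot axis 30 mm above the board, y along its track. It may be moved only by its handwheel
- bridge_swing (a joint): angle of the swing bridge, rad: 0 exactly in line with the fixed track, positive counter-clockwise seen from above (limits -0.35 and 1.4); it starts open by 0.6 to 1.2. Geared to the handwheel: 1/6 of the wheel's angle, in the same sense; it stays where it is left
- crank_stand: fixed cast worm-gear pedestal, base 130 x 130 x 8 mm, with a horizontal three-spoke handwheel (111 mm over the rim) on a vertical axis through the stand's origin (on the board, centre of the base). Rim top 74 mm above the board. The revolving handle stands upright on the rim, its axis 50 mm from the wheel's axis
- crank_turn (a joint): angle of the handwheel, rad, counter-clockwise from above positive, several turns possible (limits -2.1 and 8.4); 0 when the bridge is in line. The handle lies at this angle from the stand's x axis (stand yaw + value gives its world direction). Friction 0.04 N m, about 1 N at the handle
- crank_grip (a point): middle of the handwheel's upright revolving handle (17 mm thick, 42 mm tall, top 116 mm above the board, this point 98 mm above it). The handle spins freely on its own vertical pin, so it can be held without turning the hand while the wheel goes round
- lever_stand: fixed signal lever stand, base 150 x 85 x 10 mm, with a notched double quadrant 82 mm in radius. Origin on the board at the centre of the base. The lever pivots about the stand's y axis 30 mm above the origin and swings in the stand's x-z plane
- signal_lever: the signal lever: steel bar with a round black handle 17 mm thick, 50 mm long, between 88 and 138 mm from the pivot. Origin on the pivot, z along the lever towards the handle, y along the pivot
- lever_angle (a joint): angle of the signal lever, rad: 0 at rest, leaning 30 degrees from upright towards the stand's -x; grows as it is pushed over towards the stand's +x. Spring-loaded detents: first notch 0.35, second 0.70, third 1.05; last stop 1.15. The return spring (about 3 N at the handle at rest, 6.5 N in the third notch, detents up to 2 N more) brings it back to 0 from any notch when let go
- lever_grip (a point): point on the lever handle's axis, 115 mm from the pivot; 130 mm above the board at rest, 145 mm when the lever is upright
- locomotive: bystander: yellow and black model steam locomotive, 140 mm long, 79 mm tall, waiting on the right-hand approach track. Origin between its wheels' undersides
- gondola: bystander: low brown model wagon, 130 mm long, 45 mm tall, on the left-hand approach track
- boxcar: bystander: dark red model boxcar, 132 mm long, 50 mm wide, 63 mm tall, on the board between the two stands
- screwdriver: bystander: screwdriver lying on the board at the left, 170 mm long
- mug: bystander: white mug, 76 mm across, 85 mm tall, at the left near the robot
- paint_jar: bystander: small paint jar, 44 mm across, 50 mm tall, at the right
- glue_bottle: bystander: white glue bottle, 48 mm across, 130 mm tall, at the right near the robot
Things that resemble listed ones, but are neither listed nor needed, are in the scene too. Leave any purple look-alike of the lever_stand alone. Leave any turquoise look-alike of the crank_stand alone.

How it is judged:
By the outcome, as a careful person would: the job done as asked, in the order asked, and still so for the second after the job is handed in, while the arm keeps its last pose, push and grip.
It also fails if it takes over 54 s, if anything falls off the work surface, if the arm or the gripper's body presses on something with over 40 N, if the wrist force passes 120 N, or if a joint passes its speed limit or range.

### The arm

A 6-joint arm with a two-finger parallel gripper is mounted at the origin on the work surface. World frame = base frame: x ahead of the robot, y to its left, z up, the work surface at z = 0. Lengths are in m, angles in rad, forces in N, time in s.
With the tool pointing down it reaches from about 0.35 to 0.775 m from the base axis. Payload 7.3 kg.
Tool frame: the origin (TCP) lies midway between the tips of the shut fingers; the grasp point (between the pads) lies 19 mm behind it; z points along the fingers, y is the line along which they close (so a half turn about z gives the same grasp; the last joint's range is limited). The gripper opens to 92 mm and grips with 3 to 60 N. Pads are 19 mm wide; open, the fingers measure 130 mm over their backs; the gripper's body (75 mm by 190 mm) begins 47 mm behind the grasp point.
Start: joints at [1.082, 0.342, 1.524, -0, 1.275, -0.146], TCP at [0.176, 0.494, 0.227] pointing down, gripper open.
Joint ranges: [-2.53, 2.53], [-0.77, 2.02], [0.04, 2.7], [-1, 4.14], [0.28, 2.66], [-3.11, 3.11]. Speed limits (rad/s): [2.57, 2.57, 3.14, 3.14, 3.14, 3.14].

### API

Orientations are given as a unit quaternion [w, x, y, z].
In Python, from workcell import read_state, eyes, job gives the robot as it stands.
- The arm moves only by the tool servo_tool, never from a script. Its argument "series" is a list of rows, each a list of 5 numbers: the opening, from -1 (shut) to 1 (fully open), so that 0 is half open, then the shift along the tool's x, y, z scaled (see below), then the turn about the tool's z scaled (see below). A call has 1 to 20 rows; each row is the pose to reach, as a shift and turn from the pose commanded when the call began, along the tool's axes at that moment; what a row does not reach only later rows make up. The controller multiplies each number of a shift by 150 mm and each number of a turn by 60 degrees. A row lasts 1/12 s, in which the tool goes at most 41.7 mm and 7.16 degrees, less where a joint would pass 70% of its speed; a pose out of reach is approached as far as the arm can. A call with a number of a shift or a turn outside -1 to 1 is refused whole. A call with a gripper value outside its range is refused whole. The fingers move at their own pace and stop on an object; "squeeze" is the grip in N (left out, the last holds). Time passes only in rows, so rows that repeat a pose let the fingers close. It gives the time, the measured TCP pose, the force, the opening and the grip force at its end, in the units of the state.
- read_state(): the state, without advancing time (a new reading comes with each control period).
- eyes.get_image(name): name is "scene" or "top"; returns (picture, depth): 420x560x3 uint8, blue, green, red; 420x560 float32, m along the optical axis (not along the pixel's ray), 0 where there is no reading.
- eyes.camera_params(name): a dict with "fx", "fy", "cx", "cy" (pixels), "k1" (the pictures are not rectified: a ray, as slopes to the right and down, at radius r is drawn at 1 + k1 r^2 times it, then the intrinsics apply), "R" (3x3) and "t" (3): a world point X has camera coordinates R X + t. Camera axes: x right, y down, z forward; pixel columns grow to the right and rows downward; lengths in m; the calibration is good to about 2 mm. A picture is of the moment at which its call begins. camera_params takes no time and is no camera call.
- job.job_done(): hands the job in; it is judged then, once.
The state is a dict: "clock": time; "joints": joint angles; "dq": joint speeds; "joint_efforts": joint torques, N m; "ee_pos": TCP position; "tool_rot": TCP orientation; "wrist_force": force on the tool from outside, world axes, zero at the start; "torque": the same for the moment, N m; "finger_gap": opening from 0.0 (shut) to 1.0 (fully open); "grip_force": force on a finger pad.
Only numpy, scipy, OpenCV 4.12 (cv2) and the standard library are available. Lean on these libraries where they do the work, as an engineer would, in place of code of your own. Each camera call takes 0.05 s, during which the arm holds its last target. There are 200 camera calls.

## Working session

There is one attempt and no reset: what is moved stays moved. The work goes in short steps, Python scripts to look and compute and a tool call to move; the robot and the scene stay as the last step left them, time stands still between calls to the robot, and variables do not carry over. Pictures are saved under pics/ and viewed, at most 10 in all, crops included, and the job is handed in when it is done.

Besides the shell and the picture viewer there is one more tool, called after ">>>" by a JSON object that holds its "method" and its "body", one argument or row to a line. servo_tool: Moves the arm, as the interface text tells. Its arguments: {"type":"object","properties":{"series":{"type":"array","items":{"type":"array","items":{"type":"number"}}},"squeeze":{"type":"number"}},"required":["series"]}

```bash
mkdir -p pics
cat > h.py <<'E'
import numpy as np, cv2
from workcell import read_state, eyes, job
def grab(n,save=None):
    im,d=eyes.get_image(n)
    if save: cv2.imwrite('pics/'+save,im); np.save('pics/'+save+'.npy',d)
    return im,d
def ray(n,u,v):
    p=eyes.camera_params(n); a=np.array([(u-p['cx'])/p['fx'],(v-p['cy'])/p['fy']]); s=a.copy()
    for _ in range(20): s=a/(1+p['k1']*(s@s))
    R=np.array(p['R']);t=np.array(p['t'])
    return -R.T@t, R.T@np.array([s[0],s[1],1]), 
def onplane(n,u,v,z):
    o,d=ray(n,u,v); return o+d*(z-o[2])/d[2]
def atdepth(n,u,v,dep):
    o,d=ray(n,u,v); return o+d*dep
def proj(n,X):
    p=eyes.camera_params(n); c=np.array(p['R'])@np.array(X)+np.array(p['t']); s=c[:2]/c[2]; s=s*(1+p['k1']*(s@s))
    return np.array([p['fx']*s[0]+p['cx'],p['fy']*s[1]+p['cy']])
E
python3 - <<'E'
from h import *
a,_=grab('scene','s0.png'); b,_=grab('top','t0.png')
for n in('scene','top'):
    p=eyes.camera_params(n); print(n,p['fx'],p['k1'],ray(n,280,210))
print(read_state())
E
```

```text
scene 527.5200532731914 -0.00479615271950172 (array([ 1.44014672, -0.76155036,  1.28639677]), array([-0.54128438,  0.45996743, -0.70388505]))
top 424.14101155030295 -0.12276965197677252 (array([0.36989056, 0.00825749, 1.25242386]), array([ 0.09963075, -0.00841537, -0.99515185]))
{'clock': 0.1, 'joints': array([ 1.08195584e+00,  3.42688318e-01,  1.52486112e+00,  6.04277613e-06,
        1.27542054e+00, -1.46011409e-01]), 'dq': array([-0.00031864, -0.00124152, -0.00160534,  0.00068068,  0.00022075,
        0.00061453]), 'joint_efforts': array([ 2.09146318e-03, -4.32000017e+01, -2.44696158e+01,  7.19683059e-02,
        5.25639486e-02, -7.08763309e-06]), 'ee_pos': array([0.17630122, 0.49415047, 0.22611723]), 'tool_rot': array([-2.17692377e-04,  1.70577158e-01,  9.85344081e-01, -6.53356285e-04]), 'wrist_force': array([-0.64115985, -0.20862447,  0.57235016]), 'torque': array([-0.02583917, -0.01221432,  0.00608027]), 'grip_force': 0.0, 'finger_gap': 0.9978043878313148}
```

View pics/t0.png

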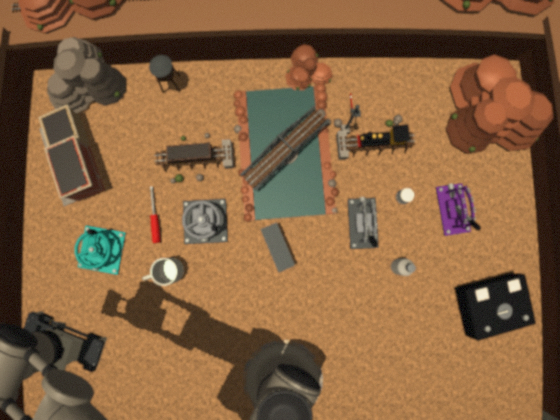

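View pics/s0.png

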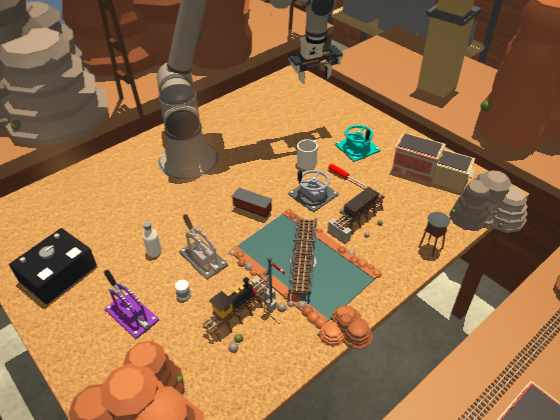

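The top view shows the grey crank stand at (205,220), with a turquoise look-alike at (99,250). The grey lever stand is at (364,222), with a purple look-alike at (458,208). I choose the two grey ones and check them in one close crop.

Run:
```python
from h import *
a=cv2.imread('pics/s0.png');b=cv2.imread('pics/t0.png')
c=lambda im,u,v,w,h:cv2.resize(im[v:v+h,u:u+w],(400,300),interpolation=cv2.INTER_CUBIC)
cv2.imwrite('pics/c0.png',np.vstack([np.hstack([c(b,165,190,80,60),c(b,324,190,80,60)]),np.hstack([c(a,275,160,80,60),c(a,160,210,80,60)])]))
d=np.load('pics/t0.png.npy')
# height maps
def pts(n,d,u0,u1,v0,v1):
    return np.array([[*atdepth(n,u,v,d[v,u]),u,v] for v in range(v0,v1) for u in range(u0,u1) if d[v,u]>0])
P=pts('top',d,175,236,192,248)
for lo,hi in((.09,.125),(.066,.08),(.004,.012)):
    q=P[(P[:,2]>lo)&(P[:,2]<hi)]; print(lo,len(q),q.mean(0).round(4),q.min(0).round(3),q.max(0).round(3))
P=pts('top',d,340,388,188,254)
for lo,hi in((.1,.16),(.004,.015)):
    q=P[(P[:,2]>lo)&(P[:,2]<hi)]; print(lo,len(q),q.mean(0).round(4),q.min(0).round(3),q.max(0).round(3))
```

```text
Traceback (most recent call last):
  File "h.py", line 15, in atdepth
    o,d=ray(n,u,v); return o+d*dep
        ~~~^^^^^^^
  File "h.py", line 8, in ray
    p=eyes.camera_params(n); a=np.array([(u-p['cx'])/p['fx'],(v-p['cy'])/p['fy']]); s=a.copy()
ValueError: time passes only in moves, steps and waits
```

View pics/c0.png

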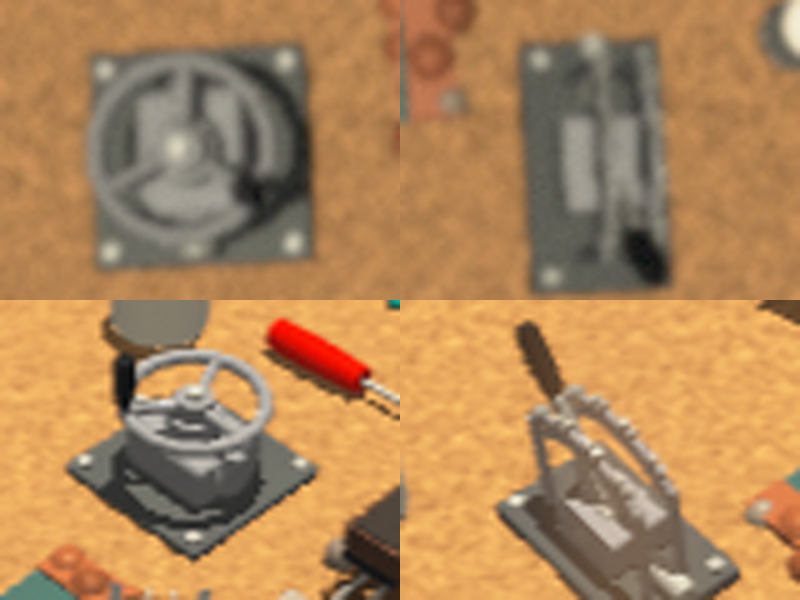

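The crop confirms both choices. The grey handwheel's black handle is at top pixel (215,228), scene pixel (300,176). The grey lever leans towards the robot, with its handle at top pixel (373,241). Now measuring.

```bash
cat >> h.py <<'E'
_c={n:eyes.camera_params(n) for n in('scene','top')}
class _E:
    get_image=staticmethod(eyes.get_image); camera_params=staticmethod(lambda n:_c[n])
eyes=_E
def pts(n,d,u0,u1,v0,v1):
    return np.array([[*atdepth(n,u,v,d[v,u]),u,v] for v in range(v0,v1) for u in range(u0,u1) if d[v,u]>0])
def tri(pt,ps):
    (o1,d1),(o2,d2)=ray('top',*pt),ray('scene',*ps)
    A=np.c_[d1,-d2]; k=np.linalg.lstsq(A,o2-o1,rcond=None)[0]
    p,q=o1+k[0]*d1,o2+k[1]*d2; return (p+q)/2,np.linalg.norm(p-q)
def ang(v): return np.arctan2(v[1],v[0])
E
python3 - <<'E'
from h import *
np.set_printoptions(suppress=True,precision=4)
d=np.load('pics/t0.png.npy'); ds=np.load('pics/s0.png.npy')
def rep(nm,q): print(nm,len(q),q.mean(0).round(4),q.min(0).round(3),q.max(0).round(3))
im=cv2.imread('pics/t0.png'); sim=cv2.imread('pics/s0.png')
P=pts('top',d,175,236,192,248)
q=P[(P[:,2]>.066)&(P[:,2]<.08)]; rep('rim',q)
A=np.c_[2*q[:,:2],np.ones(len(q))]; r=np.hypot(*(q[:,:2]-q[:,:2].mean(0)).T); 
q=P[(P[:,2]>.09)]; rep('handle',q); 
hub=onplane('top',200.4,219.8,.07); print('hubpx',hub)
B=[onplane('top',165+u/5,190+v/5,.01) for u,v in((105,70),(287,60),(110,250),(293,243))]
print('bolts',np.array(B)[:,:2],'c',np.mean(B,0),'yaw',ang(B[0]-B[2]),ang(B[1]-B[3]),ang(B[0]-B[1])-np.pi/2,ang(B[2]-B[3])-np.pi/2)
# scene handle blob depth
P=pts('scene',ds,280,345,160,215)
q=P[(P[:,2]>.09)&(P[:,1]<.45)]; q=q[q[:,4]>168]; rep('handle sc',q[(q[:,2]<.125)&(q[:,3]<306)])
q=P[(P[:,2]>.07)&(P[:,2]<.077)&(P[:,4]>168)&(P[:,3]>301)]; rep('rim sc',q)
# base lines
P=pts('top',d,340,390,188,254)
q=P[P[:,2]>.105]; rep('lever top',q); 
L=[onplane('top',324+u/5,190+v/5,.012) for u,v in((140,60),(150,278))]
print('levbolts',L,'yaw',ang(L[0]-L[1]))
P=pts('scene',ds,175,235,205,280); q=P[(P[:,2]>.085)&(P[:,2]<.165)]; rep('lever sc',q)
q=q[q[:,2]>.115]; rep('lever sc hi',q); print(np.linalg.svd(q[:,:3]-q[:,:3].mean(0))[2][0])
# bridge & approach tracks at heights 45..60mm in top
P=pts('top',d,150,420,105,195); q=P[(P[:,2]>.04)&(P[:,2]<.125)]
m=(q[:,3]>238)&(q[:,3]<332); b=q[m]; rep('bridge',b)
rc=cv2.minAreaRect((b[:,:2]*1000).astype(np.float32)); print(rc)
for nm,m in(('L',q[:,3]<=234),('R',q[:,3]>=336)):
    z=q[m]; rep(nm,z); print(cv2.minAreaRect((z[:,:2]*1000).astype(np.float32)))
E
```

```text
rim 534 [  0.469    0.2221   0.0718 200.4026 218.3352] [  0.414   0.167   0.066 183.    200.   ] [  0.522   0.272   0.079 220.    238.   ]
handle 35 [  0.44     0.1785   0.1108 213.7714 227.5714] [  0.433   0.171   0.093 211.    225.   ] [  0.447   0.186   0.119 217.    230.   ]
hubpx [0.465  0.2223 0.07  ]
bolts [[0.5176 0.2763]
 [0.5214 0.1676]
 [0.4109 0.2732]
 [0.4133 0.1648]] c [0.4658 0.2205 0.01  ] yaw 0.0297395029547634 0.025971367399351956 0.03465265644128879 0.021870946376118416
handle sc 33 [  0.4429   0.1741   0.1035 299.0303 174.2121] [  0.431   0.167   0.092 297.    171.   ] [  0.451   0.185   0.116 301.    178.   ]
rim sc 112 [  0.4801   0.2213   0.0726 316.2857 180.3661] [  0.417   0.164   0.07  302.    170.   ] [  0.648   0.27    0.076 344.    211.   ]
lever top 189 [  0.4289  -0.2445   0.1201 371.     228.4815] [  0.381  -0.261   0.105 364.    205.   ] [  0.493  -0.228   0.152 377.    246.   ]
levbolts [array([ 0.5136, -0.2154,  0.012 ]), array([ 0.3852, -0.2165,  0.012 ])] yaw 0.008638621765638088
lever sc 333 [  0.4416  -0.2495   0.1077 196.2553 233.964 ] [  0.381
[... 269 characters left out ...]
  -0.0192   0.0537 284.5276 147.1203] [  0.551  -0.152   0.04  240.    105.   ] [  0.798   0.111   0.114 329.    189.   ]
((673.4328002929688, -20.803298950195312), (67.85559844970703, 298.8658447265625), 42.637123107910156)
L 1284 [  0.6551   0.2383   0.0746 194.6254 153.3232] [  0.623   0.137   0.04  154.    140.   ] [  0.701   0.364   0.102 231.    166.   ]
((664.8994140625, 250.2259521484375), (227.35519409179688, 78.36576080322266), 88.28954315185547)
R 1349 [  0.6793  -0.2834   0.0773 377.2431 141.2142] [  0.528  -0.405   0.04  338.    118.   ] [  0.737  -0.176   0.125 415.    194.   ]
((633.3658447265625, -283.7930908203125), (232.9786834716797, 189.66307067871094), 83.05203247070312)
```

>>> {"method": "servo_tool", "body": {
  "series": [
    [0, -0.5, -0.3, 0, -0.16],
    [0, -0.95, -0.55, 0, -0.327],
    [0, -0.95, -0.55, 0, -0.327],
    [0, -0.95, -0.55, 0, -0.327],
    [0, -0.95, -0.55, 0, -0.327],
    [0, -0.95, -0.55, 0, -0.327],
    [0, -0.95, -0.55, 0, -0.327]
  ],
  "squeeze": 15
}}

```text
clock: 0.68
ee_pos: [0.283, 0.3689, 0.2267]
tool_rot: [-0.0, 0.001, 1.0, 0.0]
wrist_force: [-0.9, -0.6, 0.5]
finger_gap: 0.54
grip_force: 0.0
```

>>> {"method": "servo_tool", "body": {
  "series": [
    [0, -0.25, -0.25, 0, 0],
    [0, -0.9, -1, 0, 0],
    [0, -0.9, -1, 0, 0],
    [0, -0.9, -1, 0, 0],
    [0, -0.9, -1, 0, 0],
    [0, -0.9, -1, 0, 0],
    [0, -0.9, -1, 0, 0],
    [0, -0.9, -1, 0, 0]
  ]
}}

```text
clock: 1.35
ee_pos: [0.4171, 0.2201, 0.2264]
tool_rot: [-0.001, -0.0, 1.0, 0.0]
wrist_force: [0.8, 0.0, 1.0]
finger_gap: 0.497
grip_force: 0.0
```

>>> {"method": "servo_tool", "body": {
  "series": [
    [0, -0.1, -0.2, 0.1, 0],
    [0, -0.153, -0.273, 0.3, 0],
    [0, -0.153, -0.273, 0.4, 0],
    [0, -0.153, -0.273, 0.4, 0],
    [0, -0.153, -0.273, 0.4, 0]
  ]
}}

```text
clock: 1.77
ee_pos: [0.4397, 0.1794, 0.1666]
tool_rot: [-0.001, -0.001, 1.0, 0.0]
wrist_force: [0.3, 0.2, 0.2]
finger_gap: 0.5
grip_force: 0.0
```

Run:
```python
from h import *
print(read_state()['ee_pos'])
a,_=grab('scene','s1.png'); b,_=grab('top','t1.png')
print(proj('top',[.441,.178,.116]),proj('scene',[.441,.178,.098]))
c=lambda im,u,v,w,h:cv2.resize(im[v:v+h,u:u+w],(400,300),interpolation=cv2.INTER_CUBIC)
cv2.imwrite('pics/c1.png',np.hstack([c(b,165,180,80,60),c(a,265,130,80,60)]))
```

```text
[0.43971315 0.17937045 0.1665608 ]
[213.6836084  227.07028227] [299.47633455 174.66142039]
```

View pics/c1.png

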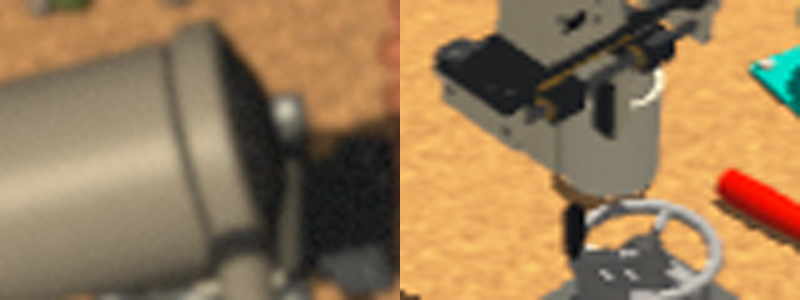

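The scene crop shows the fingers straddling the black handle, which is at crop (572,230). The way down is clear, so I go down and close.

>>> {"method": "servo_tool", "body": {
  "series": [
    [0, -0.005, -0.005, 0.15, 0],
    [0, -0.005, -0.005, 0.3, 0],
    [0, -0.005, -0.005, 0.45, 0],
    [0, -0.005, -0.005, 0.55, 0],
    [0, -0.005, -0.005, 0.55, 0],
    [0, -0.005, -0.005, 0.55, 0]
  ]
}}

```text
clock: 2.37
ee_pos: [0.4418, 0.1779, 0.085]
tool_rot: [0.0, -0.0, 1.0, 0.0]
wrist_force: [0.5, -0.2, 0.5]
finger_gap: 0.5
grip_force: 0.0
```

>>> {"method": "servo_tool", "body": {
  "series": [
    [-1, 0, 0, 0, 0],
    [-1, 0, 0, 0, 0],
    [-1, 0, 0, 0, 0],
    [-1, 0, 0, 0, 0],
    [-1, 0, 0, 0, 0],
    [-1, 0, 0, 0, 0],
    [-1, 0, 0, 0, 0]
  ],
  "squeeze": 15
}}

```text
clock: 2.95
ee_pos: [0.4421, 0.1774, 0.0848]
tool_rot: [0.001, 0.0, 1.0, 0.0]
wrist_force: [0.2, 2.6, 5.2]
finger_gap: 0.172
grip_force: 15.0
```

>>> {"method": "servo_tool", "body": {
  "series": [
    [-1, 0.025, 0.015, 0, 0],
    [-1, 0.048, 0.033, 0, 0],
    [-1, 0.089, 0.074, 0, 0],
    [-1, 0.122, 0.122, 0, 0],
    [-1, 0.147, 0.175, 0, 0],
    [-1, 0.162, 0.231, 0, 0],
    [-1, 0.167, 0.289, 0, 0],
    [-1, 0.162, 0.347, 0, 0],
    [-1, 0.147, 0.403, 0, 0],
    [-1, 0.122, 0.455, 0, 0],
    [-1, 0.089, 0.503, 0, 0],
    [-1, 0.048, 0.544, 0, 0],
    [-1, 0, 0.577, 0, 0],
    [-1, 0, 0.577, 0, 0]
  ]
}}

```text
clock: 4.12
ee_pos: [0.4426, 0.2649, 0.0847]
tool_rot: [0.001, 0.0, 1.0, 0.001]
wrist_force: [-0.0, 2.4, 9.2]
finger_gap: 0.176
grip_force: 15.0
```

Run:
```python
from h import *
s=read_state(); print(s['ee_pos'],s['wrist_force'],s['grip_force'],s['finger_gap'])
im,d=grab('scene','s2.png')
im,d=grab('top','t2.png')
P=pts('top',d,238,332,100,195); b=P[(P[:,2]>.04)&(P[:,2]<.125)]
print(cv2.minAreaRect((b[:,:2]*1000).astype(np.float32)))
```

```text
[0.44257356 0.2648616  0.08473489] [-0.03897524  2.44707763  9.20197932] 15.000649467401672 0.175701080307963
((672.9464721679688, -20.49981689453125), (68.55094909667969, 299.807373046875), 23.30162239074707)
```

>>> {"method": "servo_tool", "body": {
  "series": [
    [-1, -0.026, 0.013, 0, 0],
    [-1, -0.053, 0.025, 0, 0],
    [-1, -0.109, 0.04, 0, 0],
    [-1, -0.167, 0.045, 0, 0],
    [-1, -0.225, 0.04, 0, 0],
    [-1, -0.281, 0.025, 0, 0],
    [-1, -0.333, 0, 0, 0],
    [-1, -0.381, -0.033, 0, 0],
    [-1, -0.422, -0.074, 0, 0],
    [-1, -0.455, -0.122, 0, 0],
    [-1, -0.48, -0.175, 0, 0],
    [-1, -0.495, -0.231, 0, 0],
    [-1, -0.499, -0.26, 0, 0],
    [-1, -0.499, -0.26, 0, 0]
  ]
}}

```text
clock: 5.38
ee_pos: [0.5165, 0.2237, 0.0848]
tool_rot: [0.0, 0.001, 1.0, -0.0]
wrist_force: [0.4, -1.0, 5.8]
finger_gap: 0.176
grip_force: 15.0
```

Run:
```python
from h import *
s=read_state(); print(s['ee_pos'],s['wrist_force'],s['grip_force'],s['finger_gap'])
ia,ds=grab('scene','s3.png')
im,d=grab('top','t3.png')
P=pts('top',d,238,332,100,195); b=P[(P[:,2]>.04)&(P[:,2]<.125)]
print(cv2.minAreaRect((b[:,:2]*1000).astype(np.float32)))
a=cv2.resize(im[95:200,140:420],(800,300),interpolation=cv2.INTER_CUBIC)
c=cv2.resize(ia[170:350,190:430],(400,300),interpolation=cv2.INTER_CUBIC)
cv2.imwrite('pics/c3.png',np.vstack([a,np.hstack([c,c*0])]))
```

```text
[0.51651264 0.22372933 0.0847786 ] [ 0.44040217 -0.96983287  5.75168631] 15.000254983606283 0.17579366360893667
((672.7578735351562, -19.257705688476562), (68.55137634277344, 278.07916259765625), 3.765789031982422)
```

View pics/c3.png

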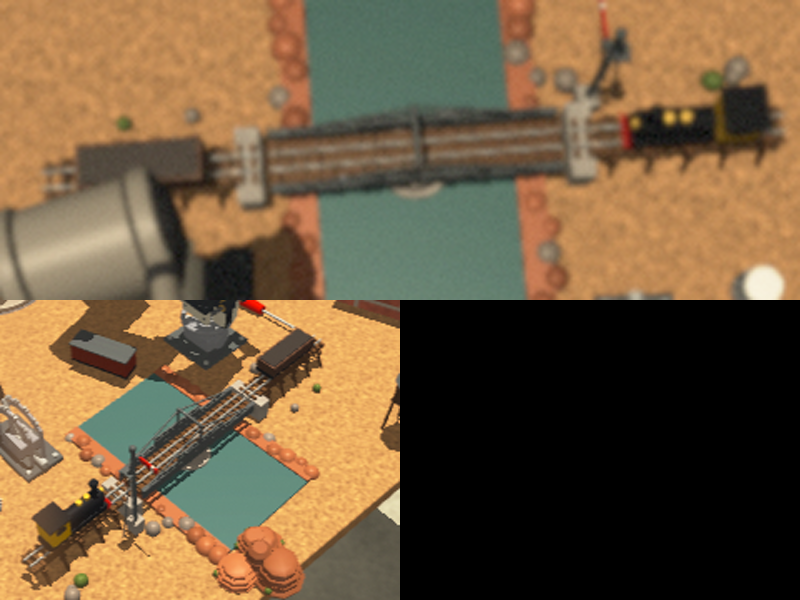

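The bridge is nearly in line. The left abutment is at crop (250,167) and the right one at (580,140), and the bystanders are unmoved. Now I measure the rails of the bridge against the fixed rails.

```bash
cat > rails.py <<'E'
from h import *
import sys
from scipy.signal import find_peaks
def ortho(im,n,z=.052,x0=.60,x1=.74,y0=-.40,y1=.40,s=.001):
    xs=np.arange(x0,x1,s); ys=np.arange(y0,y1,s)
    p=_c=eyes.camera_params(n); X=np.stack(np.broadcast_arrays(xs[:,None],ys[None],z),-1)
    c=X@np.array(p['R']).T+np.array(p['t']); q=c[...,:2]/c[...,2:]; q=q*(1+p['k1']*(q**2).sum(-1,keepdims=True))
    return xs,ys,cv2.remap(im,(p['fx']*q[...,0]+p['cx']).astype(np.float32),(p['fy']*q[...,1]+p['cy']).astype(np.float32),cv2.INTER_CUBIC)
def run(f,n):
    im=cv2.imread(f); xs,ys,o=ortho(im,n); cv2.imwrite(f.replace('.png','_o.png'),o)
    g=cv2.GaussianBlur(o,(0,0),1.5).astype(float); g=g.mean(2)-0.5*np.ptp(g,axis=2)
    for y in np.r_[.36,.345,.16:.20:.01,-.13:.14:.03,-.20:-.16:.01,-.35,-.36]:
        j=np.argmin(abs(ys-y)); pr=g[:,j-3:j+4].mean(1); k,w=find_peaks(pr,prominence=12); 
        print(round(y,3),[(round(float(xs[i]),3),int(w['prominences'][m])) for m,i in enumerate(k)])
if __name__=='__main__': run(*sys.argv[1:])
E
python3 rails.py pics/t3.png top; python3 rails.py pics/s3.png scene
python3 -c "
import cv2,numpy as np
cv2.imwrite('pics/o3.png',np.vstack([cv2.imread('pics/t3_o.png')[:,::-1],cv2.imread('pics/s3_o.png')[:,::-1]])[::-1])"
```

```text
0.36 [(0.644, 23), (0.659, 17)]
0.345 [(0.644, 44), (0.66, 16)]
0.16 [(0.631, 39), (0.655, 40), (0.672, 13), (0.695, 50)]
0.17 [(0.654, 37), (0.671, 21)]
0.18 [(0.653, 34), (0.67, 40)]
0.19 []
0.2 [(0.7, 14)]
-0.13 [(0.655, 13), (0.672, 52), (0.689, 34)]
-0.1 [(0.65, 12), (0.67, 38), (0.687, 41)]
-0.07 [(0.669, 32), (0.685, 47)]
-0.04 [(0.632, 24), (0.667, 24), (0.683, 37)]
-0.01 [(0.628, 22), (0.665, 29), (0.681, 40)]
0.02 [(0.663, 49), (0.679, 24)]
0.05 [(0.644, 16), (0.661, 46), (0.678, 26)]
0.08 [(0.64, 12), (0.659, 49), (0.676, 30)]
0.11 [(0.62, 21), (0.638, 17), (0.656, 36), (0.674, 44), (0.695, 26)]
0.14 [(0.631, 51), (0.672, 16), (0.695, 25)]
-0.2 [(0.654, 53), (0.676, 36), (0.692, 23), (0.719, 62)]
-0.19 [(0.653, 29), (0.714, 33)]
-0.18 [(0.656, 32), (0.691, 12), (0.714, 62)]
-0.17 [(0.674, 18), (0.718, 23)]
-0.16 [(0.634, 18), (0.655, 26), (0.674, 47), (0.691, 30)]
-0.35 [(0.644, 12)]
-0.36 []
0.36 [(0.645, 34), (0.661, 25)]
0.345 [(0.662, 91)]
0.16 [(0.642, 41), (0.657, 87), (0.673, 89), (0.706, 15)]
0.17 [(0.635, 49), (0.656, 89), (0.672, 93)]
0.18 [(0.621, 60), (0.656, 7
[... 351 characters left out ...]
83, 83), (0.727, 46)]
0.02 [(0.629, 19), (0.665, 77), (0.681, 57), (0.691, 27), (0.725, 41)]
0.05 [(0.622, 21), (0.637, 42), (0.663, 86), (0.68, 62), (0.695, 19), (0.724, 22)]
0.08 [(0.64, 34), (0.661, 66), (0.678, 89), (0.687, 16)]
0.11 [(0.635, 65), (0.659, 88), (0.676, 79), (0.694, 48), (0.729, 14)]
0.14 [(0.642, 119), (0.658, 26), (0.674, 56), (0.705, 124)]
-0.2 [(0.622, 18), (0.662, 100), (0.677, 26), (0.694, 58), (0.717, 92)]
-0.19 [(0.663, 118), (0.677, 61), (0.694, 60), (0.71, 35), (0.727, 64)]
-0.18 [(0.677, 42), (0.694, 43), (0.725, 39)]
-0.17 [(0.652, 15), (0.675, 28), (0.735, 19)]
-0.16 [(0.658, 40), (0.674, 34), (0.692, 74), (0.712, 63), (0.735, 20)]
-0.35 []
-0.36 [(0.708, 12)]
```

View pics/o3.png

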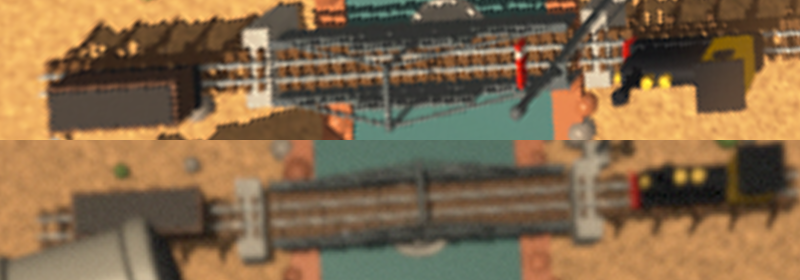

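```bash
cat > fit.py <<'E'
from rails import *
def fit(f,n):
    xs,ys,o=ortho(cv2.imread(f),n); g=cv2.GaussianBlur(o,(0,0),1.2).astype(float); g=g.mean(2)-0.5*np.ptp(g,axis=2)
    def mids(Y):
        r=[]
        for y in Y:
            j=np.argmin(abs(ys-y)); pr=g[:,j-2:j+3].mean(1); e=.6745-.0585*(y+.017)
            k,_=find_peaks(pr,prominence=12); k=k+(pr[k-1]-pr[k+1])/(2*(pr[k-1]-2*pr[k]+pr[k+1])); x=xs[0]+k*.001
            a=x[abs(x-e+.0085)<.005]; b=x[abs(x-e-.0085)<.005]
            if len(a)==1 and len(b)==1 and abs(b[0]-a[0]-.0167)<.0015: r.append((y,(a[0]+b[0])/2))
        return np.array(r)
    F=mids(np.r_[.345:.375:.003,.158:.195:.003,-.205:-.158:.003]); B=mids(np.arange(-.142,.143,.003))
    a,b=np.polyfit(*F.T,1,cov=False),np.polyfit(*B.T,1)
    print(n,len(F),len(B),'fixed',a,'bridge',b,'swing',b[0]*-1+a[0],'end gaps mm',[round(1e3*(np.polyval(b,y)-np.polyval(a,y)),2) for y in(.13,-.165)])
    print(F[::3].round(4).tolist())
for q in sys.argv[1:]: fit(f'pics/t{q}.png','top'); fit(f'pics/s{q}.png','scene')
E
python3 fit.py 3
```

```text
top 23 87 fixed [-0.06000751  0.67265197] bridge [-0.0627679   0.67248806] swing 0.0027603917527063426 end gaps mm [np.float64(-0.52), np.float64(0.29)]
[[0.345, 0.652], [0.363, 0.6512], [0.164, 0.6633], [0.173, 0.6621], [0.182, 0.6613], [-0.205, 0.6846], [-0.196, 0.6842], [-0.163, 0.6829]]
scene 27 86 fixed [-0.058182    0.67431563] bridge [-0.06173605  0.67440413] swing 0.003554043489470575 end gaps mm [np.float64(-0.37), np.float64(0.67)]
[[0.354, 0.6529], [0.158, 0.665], [0.167, 0.6647], [0.176, 0.664], [0.185, 0.6643], [0.194, 0.6639], [-0.199, 0.685], [-0.19, 0.6856], [-0.181, 0.6853]]
```

>>> {"method": "servo_tool", "body": {
  "series": [
    [-1, 0, -0.007, 0, 0],
    [-1, 0, -0.007, 0, 0],
    [-1, 0, -0.007, 0, 0]
  ]
}}

```text
clock: 5.73
ee_pos: [0.5165, 0.2235, 0.0848]
tool_rot: [0.001, 0.0, 1.0, 0.0]
wrist_force: [0.9, -0.7, 5.8]
finger_gap: 0.175
grip_force: 15.0
```

```bash
python3 - <<'E'
from h import *
grab('scene','s4.png');grab('top','t4.png'); s=read_state(); print(s['ee_pos'],s['wrist_force'])
E
python3 fit.py 4
```

```text
[0.5165348  0.22352218 0.08479732] [ 0.50760984 -0.2400115   6.58368028]
top 22 86 fixed [-0.05988888  0.67255584] bridge [-0.06185398  0.67249704] swing 0.001965102184972402 end gaps mm [np.float64(-0.31), np.float64(0.27)]
[[0.345, 0.6519], [0.354, 0.6515], [0.164, 0.6633], [0.173, 0.6621], [0.182, 0.6611], [-0.205, 0.6846], [-0.184, 0.6836], [-0.16, 0.6823]]
scene 27 84 fixed [-0.05812287  0.67430966] bridge [-0.06091232  0.67443344] swing 0.002789445614937748 end gaps mm [np.float64(-0.24), np.float64(0.58)]
[[0.354, 0.653], [0.158, 0.6649], [0.167, 0.6646], [0.176, 0.664], [0.185, 0.6642], [0.194, 0.6639], [-0.199, 0.685], [-0.19, 0.6856], [-0.181, 0.6852]]
```

>>> {"method": "servo_tool", "body": {
  "series": [
    [-1, 0, -0.009, 0, 0],
    [-1, 0, -0.009, 0, 0],
    [-1, 0, -0.009, 0, 0]
  ]
}}

```text
clock: 6.08
ee_pos: [0.5166, 0.2222, 0.0848]
tool_rot: [0.001, 0.0, 1.0, 0.0]
wrist_force: [0.7, 0.2, 4.9]
finger_gap: 0.18
grip_force: 15.0
```

```bash
python3 - <<'E'
from h import *
grab('scene','s5.png');grab('top','t5.png'); s=read_state(); print(s['ee_pos'],s['wrist_force'])
E
python3 fit.py 5
```

```text
[0.51658594 0.22225259 0.08480038] [0.27252726 0.15257065 4.77067482]
top 24 86 fixed [-0.0591695   0.67239348] bridge [-0.05704584  0.6725641 ] swing -0.0021236657904816075 end gaps mm [np.float64(0.45), np.float64(-0.18)]
[[0.345, 0.6521], [0.354, 0.6515], [0.161, 0.6634], [0.17, 0.6626], [0.179, 0.6614], [0.188, 0.6611], [-0.202, 0.6845], [-0.166, 0.6817]]
scene 29 87 fixed [-0.05822497  0.67426541] bridge [-0.05711179  0.67450032] swing -0.0011131815037453974 end gaps mm [np.float64(0.38), np.float64(0.05)]
[[0.351, 0.6531], [0.36, 0.6526], [0.164, 0.6649], [0.173, 0.6643], [0.182, 0.6643], [0.191, 0.6639], [-0.202, 0.6864], [-0.193, 0.6853], [-0.184, 0.6853], [-0.166, 0.6835]]
```

The bridge is in line within about 0.002 rad (under 0.5 mm at the ends). I release the handle, rise, and check again.

>>> {"method": "servo_tool", "body": {
  "series": [
    [0, 0, 0, 0, 0],
    [0, 0, 0, 0, 0],
    [0, 0, 0, 0, 0],
    [0, 0, 0, 0, 0],
    [0, 0, 0, -0.1, 0],
    [0, 0, 0, -0.3, 0],
    [0, 0, 0, -0.55, 0],
    [0, 0, 0, -0.8, 0],
    [0, 0, 0, -0.8, 0],
    [0, 0, 0, -0.8, 0]
  ]
}}

```text
clock: 7.02
ee_pos: [0.5173, 0.2225, 0.2063]
tool_rot: [0.002, 0.0, 1.0, 0.001]
wrist_force: [-0.8, -0.7, -1.0]
finger_gap: 0.502
grip_force: 0.0
```

```bash
python3 - <<'E'
from h import *
grab('scene','s6.png');_,d=grab('top','t6.png'); s=read_state(); print(s['ee_pos'],s['wrist_force'])
d0=np.load('pics/t0.png.npy')
P=pts('top',d0,355,392,220,256)
q=P[P[:,2]>.125]; print(len(q),q.mean(0),q.min(0),q.max(0)); ds=np.load('pics/s0.png.npy')
P=pts('scene',ds,178,200,210,236); q2=P[(P[:,2]>.11)&(P[:,2]<.165)]; print(len(q2),q2.mean(0),q2.min(0),q2.max(0))
for z in(.125,.135,.145):
    for Q in(q,q2):
        w=Q[abs(Q[:,2]-z)<.006]; print(z,len(w),w[:,:3].mean(0))
E
python3 fit.py 6
```

```text
[0.51568443 0.22204111 0.20316834] [-0.00513566 -0.70180837 -0.35809243]
60 [ 3.92683719e-01 -2.45036956e-01  1.40462092e-01  3.73433333e+02
  2.41666667e+02] [ 3.81038237e-01 -2.53505421e-01  1.25374449e-01  3.70000000e+02
  2.37000000e+02] [ 4.05400857e-01 -2.37997845e-01  1.51628055e-01  3.77000000e+02
  2.46000000e+02]
87 [ 4.03418883e-01 -2.50941346e-01  1.29810334e-01  1.87781609e+02
  2.22367816e+02] [ 3.80759174e-01 -2.64512285e-01  1.10211053e-01  1.83000000e+02
  2.14000000e+02] [ 4.42568397e-01 -2.33178411e-01  1.52966606e-01  1.99000000e+02
  2.35000000e+02]
0.125 9 [ 0.40242081 -0.24434613  0.12829887]
0.125 19 [ 0.40281365 -0.25118918  0.12439842]
0.135 22 [ 0.39685723 -0.2435839   0.13561585]
0.135 26 [ 0.39626256 -0.25145879  0.13538334]
0.145 36 [ 0.38881156 -0.24576429  0.14520399]
0.145 24 [ 0.3912205  -0.25006244  0.14443048]
top 14 82 fixed [-0.05904485  0.67240672] bridge [-0.05736044  0.67256575] swing -0.0016844142101149623 end gaps mm [np.float64(0.38), np.float64(-0.12)]
[[0.164, 0.6633], [0.173, 0.6622], [0.182, 0.6614], [-0.205, 0.6846], [-0.166, 0.6821]]
scene 28 87 fixed [-0.05806299  0.67428256] bridge [-0.05709074  0.67449679] swing -0.0009722534722316628 end gaps mm [np.float64(0.34), np.float64(0.05)]
[[0.354, 0.6529], [0.158, 0.665], [0.167, 0.6647], [0.176, 0.6641], [0.185, 0.6643], [0.194, 0.6638], [-0.199, 0.685], [-0.19, 0.6856], [-0.181, 0.6852], [-0.16, 0.6828]]
```

>>> {"method": "servo_tool", "body": {
  "series": [
    [0, 0.07, -0.2, 0, 0],
    [0, 0.25, -1, 0, 0],
    [0, 0.25, -1, 0, 0],
    [0, 0.25, -1, 0, 0],
    [0, 0.25, -1, 0, 0],
    [0, 0.25, -1, 0, 0]
  ]
}}

```text
clock: 7.62
ee_pos: [0.4778, 0.0705, 0.2027]
tool_rot: [-0.002, 0.002, 1.0, 0.0]
wrist_force: [-0.5, 0.0, 0.2]
finger_gap: 0.5
grip_force: 0.0
```

>>> {"method": "servo_tool", "body": {
  "series": [
    [0, 0.3, -1, 0, 0],
    [0, 0.3, -1, 0, 0],
    [0, 0.3, -1, 0, 0],
    [0, 0.3, -1, 0, 0],
    [0, 0.3, -1, 0, 0]
  ]
}}

```text
clock: 8.03
ee_pos: [0.4327, -0.0809, 0.2032]
tool_rot: [-0.001, 0.002, 1.0, -0.0]
wrist_force: [0.9, 0.2, -0.2]
finger_gap: 0.499
grip_force: 0.0
```

>>> {"method": "servo_tool", "body": {
  "series": [
    [0, 0.31, -1, 0, 0],
    [0, 0.31, -1, 0, 0],
    [0, 0.31, -1, 0, 0],
    [0, 0.31, -1, 0, 0],
    [0, 0.31, -1, 0, 0],
    [0, 0.31, -1, 0, 0]
  ]
}}

```text
clock: 8.53
ee_pos: [0.3873, -0.2278, 0.2031]
tool_rot: [-0.001, 0.001, 1.0, 0.001]
wrist_force: [0.0, 1.4, -1.0]
finger_gap: 0.495
grip_force: 0.0
```

Run:
```python
from h import *
s=read_state(); print(s['ee_pos'],s['wrist_force'],s['joints'],s['tool_rot'])
```

```text
[ 0.38732576 -0.22775166  0.20313525] [ 0.0273917   1.35376476 -0.98304482] [-7.02932269e-01  2.27860373e-01  1.75549285e+00  7.76851676e-04
  1.16047853e+00 -2.27156658e+00] [-6.25089897e-04  1.23635020e-03  9.99998546e-01  9.94684195e-04]
```

>>> {"method": "servo_tool", "body": {
  "series": [
    [0, -0.005, -0.128, 0, 0],
    [0, -0.005, -0.128, 0.1, 0],
    [0, -0.005, -0.128, 0.2, 0],
    [0, -0.005, -0.128, 0.2, 0],
    [0, -0.005, -0.128, 0.2, 0]
  ]
}}

```text
clock: 8.95
ee_pos: [0.3883, -0.2449, 0.1735]
tool_rot: [-0.001, -0.001, 1.0, 0.001]
wrist_force: [-0.8, 0.0, 0.3]
finger_gap: 0.498
grip_force: 0.0
```

Run:
```python
from h import *
print(read_state()['ee_pos'])
a,_=grab('scene','s7.png'); b,_=grab('top','t7.png')
c=lambda im,u,v,w,h:cv2.resize(im[v:v+h,u:u+w],(400,300),interpolation=cv2.INTER_CUBIC)
cv2.imwrite('pics/c7.png',np.hstack([c(b,330,200,80,60),c(a,150,175,100,75)]))
```

```text
[ 0.38834693 -0.24492499  0.17345065]
```

View pics/c7.png

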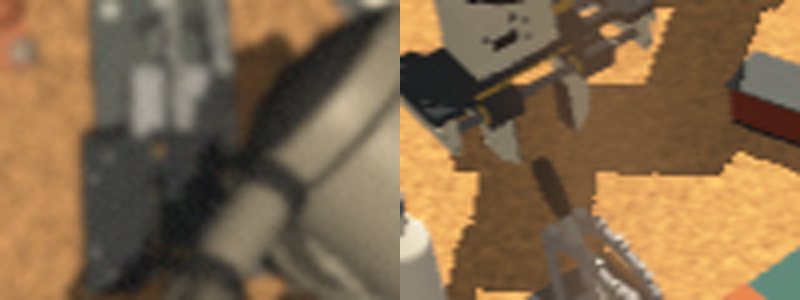

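The scene crop shows the lever handle's tip at crop (540,160), between the two fingertips at (505,150) and (575,115). I go down and close.

>>> {"method": "servo_tool", "body": {
  "series": [
    [0, 0, -0.01, 0.1, 0],
    [0, 0, -0.01, 0.2, 0],
    [0, 0, -0.01, 0.3, 0],
    [0, 0, -0.01, 0.377, 0],
    [0, 0, -0.01, 0.377, 0],
    [0, 0, -0.01, 0.377, 0]
  ]
}}

```text
clock: 9.55
ee_pos: [0.3884, -0.2482, 0.1181]
tool_rot: [0.0, -0.0, 1.0, 0.0]
wrist_force: [0.3, 0.5, 1.1]
finger_gap: 0.505
grip_force: 0.0
```

>>> {"method": "servo_tool", "body": {
  "series": [
    [-1, 0, 0, 0, 0],
    [-1, 0, 0, 0, 0],
    [-1, 0, 0, 0, 0],
    [-1, 0, 0, 0, 0],
    [-1, 0, 0, 0, 0],
    [-1, 0, 0, 0, 0],
    [-1, 0, 0, 0, 0]
  ],
  "squeeze": 30
}}

```text
clock: 10.13
ee_pos: [0.3881, -0.2477, 0.1179]
tool_rot: [0.0, 0.0, 1.0, 0.001]
wrist_force: [0.4, 5.1, 4.5]
finger_gap: 0.176
grip_force: 30.0
```

>>> {"method": "servo_tool", "body": {
  "series": [
    [-1, -0.03, -0.016, 0, 0],
    [-1, -0.063, -0.033, 0, 0],
    [-1, -0.13, -0.06, 0, 0],
    [-1, -0.198, -0.082, 0, 0],
    [-1, -0.268, -0.097, 0, 0],
    [-1, -0.339, -0.107, 0, 0],
    [-1, -0.41, -0.11, 0, 0],
    [-1, -0.481, -0.107, 0, 0],
    [-1, -0.552, -0.097, 0, 0],
    [-1, -0.622, -0.082, 0, 0],
    [-1, -0.69, -0.06, 0, 0],
    [-1, -0.757, -0.033, 0, 0],
    [-1, -0.757, -0.033, 0, 0]
  ]
}}

```text
clock: 11.22
ee_pos: [0.5033, -0.2533, 0.1175]
tool_rot: [0.001, -0.0, 1.0, -0.0]
wrist_force: [-0.6, 0.2, -0.6]
finger_gap: 0.006
grip_force: 0.0
```

The lever slipped out of the fingers, so I look.

```bash
python3 - <<'E'
from h import *
print(read_state()['ee_pos'])
a,ds=grab('scene','s8.png'); b,d=grab('top','t8.png')
c=lambda im,u,v,w,h:cv2.resize(im[v:v+h,u:u+w],(400,300),interpolation=cv2.INTER_CUBIC)
cv2.imwrite('pics/c8.png',np.vstack([np.hstack([c(b,330,170,108,81),c(a,150,175,100,75)]),np.hstack([c(a,215,225,120,90),c(b,280,80,108,81)])]))
P=pts('scene',ds,170,200,205,240); q=P[(P[:,2]>.11)&(P[:,2]<.165)]
for z in(.115,.125,.135,.145):
    w=q[abs(q[:,2]-z)<.006]; print(z,len(w),w[:,:3].mean(0))
E
python3 fit.py 8
```

```text
[ 0.50329567 -0.25331502  0.1175229 ]
0.115 3 [ 0.44685399 -0.2605223   0.1121242 ]
0.125 0 [nan nan nan]
0.135 0 [nan nan nan]
0.145 1 [ 0.49514694 -0.27100823  0.14471875]
top 22 82 fixed [-0.05915801  0.67241027] bridge [-0.05739608  0.67255494] swing -0.0017619269057603457 end gaps mm [np.float64(0.37), np.float64(-0.15)]
[[0.345, 0.652], [0.354, 0.6515], [0.167, 0.663], [0.176, 0.6616], [0.185, 0.6614], [-0.202, 0.6845], [-0.184, 0.6836], [-0.16, 0.6816]]
scene 28 87 fixed [-0.0581243   0.67428695] bridge [-0.05708258  0.67450039] swing -0.0010417161622245721 end gaps mm [np.float64(0.35), np.float64(0.04)]
[[0.354, 0.6529], [0.158, 0.6649], [0.167, 0.6647], [0.176, 0.664], [0.185, 0.6642], [0.194, 0.6639], [-0.199, 0.685], [-0.19, 0.6856], [-0.181, 0.6852], [-0.16, 0.6828]]<stdin>:8: RuntimeWarning: Mean of empty slice.
  ret = um.true_divide(
```

View pics/c8.png

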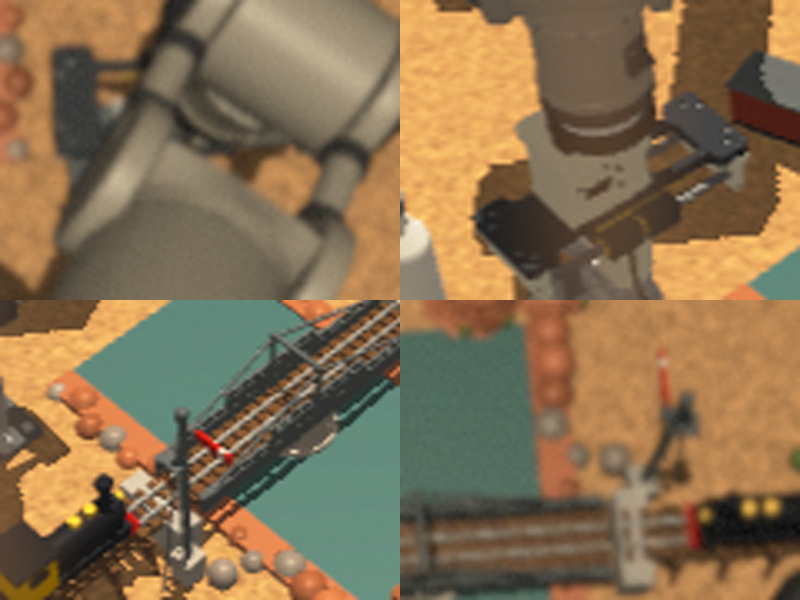

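The semaphore arm hangs down, so the lever sprang back to rest. The bridge is still in line. I'll push the handle from behind with shut fingers instead, which doesn't rely on friction. First I rise and move behind the handle.

>>> {"method": "servo_tool", "body": {
  "series": [
    [-1, 0, 0, -0.25, 0],
    [-1, 0, 0, -0.5, 0],
    [-1, 0, 0, -0.5, 0],
    [-1, 0.3, 0, -0.5, 0],
    [-1, 0.6, 0, -0.5, 0],
    [-1, 1, 0, -0.5, 0],
    [-1, 1, 0, -0.5, 0],
    [-1, 1, 0, -0.5, 0],
    [-1, 1, 0, -0.5, 0]
  ]
}}

```text
clock: 12.07
ee_pos: [0.3505, -0.2538, 0.1931]
tool_rot: [0.0, 0.002, 1.0, -0.0]
wrist_force: [0.6, 0.2, 0.8]
finger_gap: 0.005
grip_force: 0.0
```

Run:
```python
from h import *
s=read_state(); print(s['ee_pos'],s['wrist_force'],s['tool_rot'],s['dq'])
_,ds=grab('scene','s9.png'); 
P=pts('scene',ds,178,200,205,240); q=P[(P[:,2]>.11)&(P[:,2]<.165)]
for z in(.115,.125,.135,.145):
    w=q[abs(q[:,2]-z)<.006]; print(z,len(w),w[:,:3].mean(0))
```

```text
[ 0.35045747 -0.25378859  0.19308226] [0.61143626 0.22777337 0.82088369] [ 4.05307601e-04  1.53861085e-03  9.99998656e-01 -3.95792588e-04] [ 0.03115985  0.03146753 -0.04967225  0.00588225 -0.00348962  0.01022326]
0.115 28 [ 0.42341761 -0.2523776   0.11491281]
0.125 23 [ 0.40348257 -0.25022307  0.12465334]
0.135 28 [ 0.39678942 -0.25022892  0.13476796]
0.145 22 [ 0.39064457 -0.25002858  0.14506151]
```

>>> {"method": "servo_tool", "body": {
  "series": [
    [-1, 0, 0.043, 0.15, 0],
    [-1, 0, 0.043, 0.3, 0],
    [-1, 0, 0.043, 0.48, 0],
    [-1, 0, 0.043, 0.48, 0],
    [-1, 0, 0.043, 0.48, 0]
  ]
}}

```text
clock: 12.53
ee_pos: [0.3518, -0.2465, 0.12]
tool_rot: [-0.001, -0.0, 1.0, 0.001]
wrist_force: [0.6, -1.1, 1.5]
finger_gap: 0.008
grip_force: 0.0
```

>>> {"method": "servo_tool", "body": {
  "series": [
    [-1, -0.05, 0, 0, 0],
    [-1, -0.1, 0, 0, 0],
    [-1, -0.15, 0, 0, 0],
    [-1, -0.2, 0, 0, 0],
    [-1, -0.25, 0, 0, 0],
    [-1, -0.3, 0, 0, 0],
    [-1, -0.35, 0, 0, 0],
    [-1, -0.4, 0, 0, 0],
    [-1, -0.4, 0, 0, 0]
  ]
}}

```text
clock: 13.28
ee_pos: [0.4129, -0.247, 0.1211]
tool_rot: [0.0, -0.0, 1.0, -0.0]
wrist_force: [-4.9, -0.6, 3.4]
finger_gap: 0.008
grip_force: 2.6
```

>>> {"method": "servo_tool", "body": {
  "series": [
    [-1, -0.05, 0, 0, 0],
    [-1, -0.1, 0, 0, 0],
    [-1, -0.15, 0, 0, 0],
    [-1, -0.2, 0, 0, 0],
    [-1, -0.25, 0, 0, 0],
    [-1, -0.3, 0, 0, 0],
    [-1, -0.35, 0, 0, 0],
    [-1, -0.35, 0, 0, 0]
  ]
}}

```text
clock: 13.95
ee_pos: [0.4627, -0.246, 0.1189]
tool_rot: [-0.003, -0.0, 1.0, 0.001]
wrist_force: [-9.0, -0.3, -1.1]
finger_gap: 0.004
grip_force: 5.1
```

```bash
cat > look.py <<'E'
from h import *
import sys
k=sys.argv[1]; s=read_state(); print(s['clock'],s['ee_pos'],s['wrist_force'])
a,ds=grab('scene',f's{k}.png'); b,d=grab('top',f't{k}.png')
# red semaphore arm
for n,im,D,(u0,u1,v0,v1) in(('scene',a,ds,(255,300,240,290)),('top',b,d,(335,365,85,120))):
    h=cv2.cvtColor(im,cv2.COLOR_BGR2HSV); m=((h[...,0]<8)|(h[...,0]>172))&(h[...,1]>170)&(h[...,2]>110)
    v,u=np.nonzero(m[v0:v1,u0:u1]); u+=u0;v+=v0
    if len(u): print(n,len(u),'u',u.min(),u.max(),'v',v.min(),v.max(),'dir',np.linalg.svd(np.c_[u,v]-np.c_[u,v].mean(0),full_matrices=False)[2][0].round(2))
c=lambda im,u,v,w,h:cv2.resize(im[v:v+h,u:u+w],(400,300),interpolation=cv2.INTER_CUBIC)
cv2.imwrite(f'pics/c{k}.png',np.hstack([c(a,230,230,80,60),c(a,160,185,100,75)]))
E
python3 look.py 10
```

```text
13.95 [ 0.46270883 -0.24601228  0.1188991 ] [-8.98937983 -0.2889275  -1.13697911]
scene 16 u 272 277 v 255 262 dir [-0.39  0.92]
top 2 u 354 354 v 99 100 dir [0. 1.]
```

View pics/c10.png

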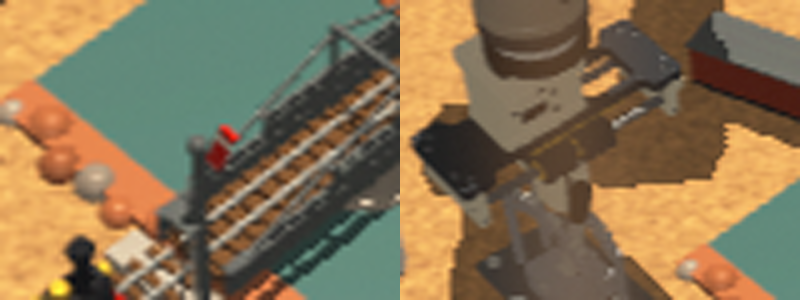

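The semaphore arm is partly raised and the handle is ahead of the fingers at crop (578,200), so the push is working. I continue in small steps.

>>> {"method": "servo_tool", "body": {
  "series": [
    [-1, -0.03, 0, 0, 0],
    [-1, -0.06, 0, 0, 0],
    [-1, -0.09, 0, 0, 0],
    [-1, -0.09, 0, 0, 0],
    [-1, -0.09, 0, 0, 0]
  ]
}}

```text
clock: 14.47
ee_pos: [0.4766, -0.2462, 0.1195]
tool_rot: [-0.002, -0.0, 1.0, 0.001]
wrist_force: [-5.7, 1.5, -2.5]
finger_gap: 0.004
grip_force: 2.6
```

>>> {"method": "servo_tool", "body": {
  "series": [
    [-1, -0.02, 0, 0, 0],
    [-1, -0.02, 0, 0, 0],
    [-1, -0.02, 0, 0, 0]
  ]
}}

```text
clock: 14.72
ee_pos: [0.4796, -0.2463, 0.1198]
tool_rot: [-0.001, 0.0, 1.0, 0.001]
wrist_force: [-6.3, 1.6, -1.0]
finger_gap: 0.005
grip_force: 2.8
```

>>> {"method": "servo_tool", "body": {
  "series": [
    [-1, -0.02, 0, 0, 0],
    [-1, -0.02, 0, 0, 0],
    [-1, -0.02, 0, 0, 0]
  ]
}}

```text
clock: 14.97
ee_pos: [0.4824, -0.2463, 0.1198]
tool_rot: [-0.002, 0.0, 1.0, 0.001]
wrist_force: [-6.7, 1.7, -0.2]
finger_gap: 0.008
grip_force: 3.1
```

```bash
python3 look.py 11
python3 - <<'E'
from h import *
# lever handle visible: crossing-frame prediction of semaphore top & horizontal/vertical reference
a=cv2.imread('pics/s11.png')
th=.0585; R=np.array([[np.cos(th),-np.sin(th)],[np.sin(th),np.cos(th)]]); c=np.array([.6745,-.0165])
p=c+R@[.05,-.186]; print('sem',p,[proj('scene',[*p,z]).round(1).tolist() for z in(.14,.18,.22,.26)],[proj('top',[*p,z]).round(1).tolist() for z in(.0,.22,.27)])
E
```

```text
14.9667 [ 0.48244565 -0.2463491   0.11984209] [-6.73283185  1.72421322 -0.22488355]
scene 10 u 271 273 v 252 262 dir [-0.12 -0.99]
top 2 u 354 355 v 104 104 dir [1. 0.]
sem [ 0.73528926 -0.19925849] [[271.0, 275.8], [270.6, 266.5], [270.2, 256.9], [269.8, 246.9]] [[342.9, 130.4], [356.0, 105.8], [359.8, 98.8]]
```

Run:
```python
from h import *
a=cv2.imread('pics/s11.png'); ds=np.load('pics/s11.png.npy')
P=pts('scene',ds,180,235,195,265)
q=P[(abs(P[:,1]+.252)<.014)&(P[:,2]>.117)&(P[:,2]<.17)&(P[:,0]>.49)&(P[:,0]<.54)]
col=a[q[:,4].astype(int),q[:,3].astype(int)].astype(int)
for r,c in zip(q,col):
    if c.max()<90: print(r.round(4)[:3],r[3:].astype(int),c)
c=lambda u,v,w,h:cv2.resize(a[v:v+h,u:u+w],(400,600),interpolation=cv2.INTER_CUBIC)
cv2.imwrite('pics/c11.png',np.hstack([c(250,235,40,60),c(185,205,40,60)]))
```

```text
[ 0.4933 -0.2467  0.1558] [205 232] [49 66 87]
[ 0.5146 -0.2481  0.1526] [209 237] [47 63 84]
[ 0.5195 -0.2476  0.1562] [210 237] [41 59 78]
[ 0.5194 -0.2442  0.1537] [211 237] [41 60 80]
[ 0.5069 -0.2509  0.144 ] [207 238] [52 70 89]
[ 0.5118 -0.2503  0.1475] [208 238] [46 64 85]
[ 0.515  -0.2488  0.1491] [209 238] [42 60 80]
[ 0.5196 -0.2481  0.1524] [210 238] [42 59 79]
[ 0.5147 -0.2421  0.1439] [211 238] [41 57 78]
[ 0.516  -0.2395  0.1431] [212 238] [42 57 78]
[ 0.5104 -0.2533  0.1443] [207 239] [42 61 82]
[ 0.5146 -0.2524  0.1471] [208 239] [42 60 81]
[ 0.5202 -0.2522  0.1516] [209 239] [44 60 81]
[ 0.5197 -0.2487  0.1486] [210 239] [43 59 80]
[ 0.5216 -0.2465  0.1485] [211 239] [42 57 77]
[ 0.5216 -0.2432  0.146 ] [212 239] [39 56 75]
[ 0.5097 -0.2534  0.1394] [207 240] [44 62 83]
[ 0.5169 -0.2541  0.1459] [208 240] [41 61 82]
[ 0.5185 -0.2518  0.1455] [209 240] [43 60 80]
[ 0.5201 -0.2494  0.145 ] [210 240] [42 59 80]
[ 0.5239 -0.2483  0.1474] [211 240] [41 56 77]
[ 0.5201 -0.2429  0.1402] [212 240] [39 56 76]
[ 0.5078 -0.253   0.1332] [207 241] [43 61 82]
[ 0.5177 -0.2551  0.143 ] [208 241] [42 59 81]
[ 0.5222 -0.2543  0.1461] [209 241] [43 61 81]
[ 0.5211 -0.2505  0.1424] [210 241] [41 59 79]
[ 0.5212 -0.2473  0.14  ] [211 241] [41 58 77]
[ 0.5109 -0.2552  0.133 ] [207 242] [42 61 82]
[ 0.5146 -0.2539  0.1351] [208 242] [42 61 82]
[ 0.5157 -0.2513  0.1341] [209 242] [42 60 80]
[ 0.5172 -0.2488  0.1335] [210 242] [41 59 79]
[ 0.5066 -0.2567  0.1261] [206 243] [50 68 88]
[ 0.5045 -0.2522  0.121 ] [207 243] [42 61 83]
[ 0.5102 -0.2521  0.1257] [208 243] [42 61 81]
[ 0.5097 -0.2485  0.1226] [209 243] [41 60 80]
[ 0.5096 -0.2451  0.1199] [210 243] [43 60 80]
[ 0.5067 -0.254   0.1197] [207 244] [42 60 83]
[ 0.5099 -0.2524  0.1212] [208 244] [45 62 83]
[ 0.5107 -0.2496  0.1198] [209 244] [41 59 80]
```

View pics/c11.png

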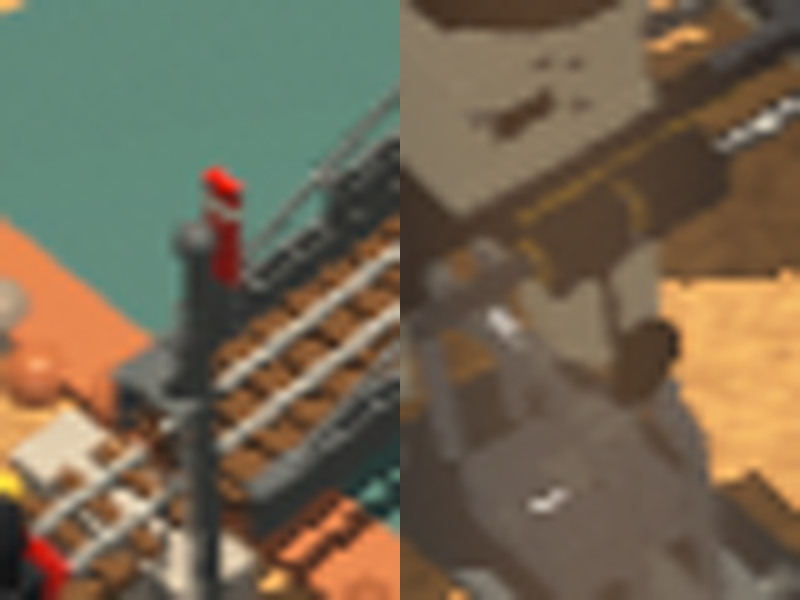

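The semaphore arm looks upright, parallel to the post, from crop (237,265) to (215,180). The handle's end points match a lean of about 30°. The force trend suggests I may be 2 mm short of the notch's middle, so I nudge on slightly.

>>> {"method": "servo_tool", "body": {
  "series": [
    [-1, -0.015, 0, 0, 0],
    [-1, -0.015, 0, 0, 0],
    [-1, -0.015, 0, 0, 0],
    [-1, -0.015, 0, 0, 0]
  ]
}}

```text
clock: 15.4
ee_pos: [0.4843, -0.2463, 0.1197]
tool_rot: [-0.002, 0.0, 1.0, 0.001]
wrist_force: [-7.2, 1.4, -0.4]
finger_gap: 0.009
grip_force: 3.5
```

```bash
python3 look.py 12; python3 fit.py 12
python3 - <<'E'
from h import *
# red arm ends in scene, 3 states, vs post
for k in('10','11','12'):
    im=cv2.imread(f'pics/s{k}.png')[240:275,262:290].astype(int); m=(im[...,2]>100)&(im[...,2]>2*im[...,1])&(im[...,2]>2*im[...,0])
    n=cv2.connectedComponentsWithStats(m.astype(np.uint8)); print(k,[ (r,np.nonzero(m[r])[0].tolist()) for r in range(35) if m[r].any()])
# expected handle end cap pixel for lever angles
for d in(24,27,30,33,36):
    f=np.radians(d); print(d,proj('scene',[.449+.138*np.sin(f),-.247,.03+.138*np.cos(f)]).round(1))
im=cv2.imread('pics/s12.png'); D=np.load('pics/s12.png.npy'); P=pts('scene',D,203,216,231,246)
q=P[(P[:,0]>.50)&(P[:,0]<.54)&(P[:,2]>.13)&(P[:,2]<.17)&(abs(P[:,1]+.25)<.014)]; q=q[[im[int(v),int(u)].max()<90 for u,v in q[:,3:]]]; i=np.argsort(-(q[:,0]*.5+q[:,2]*.866))[:15]; print(q[i].mean(0).round(4))
E
```

```text
15.4 [ 0.4842907  -0.24632405  0.11974391] [-7.18843621  1.38947539 -0.42247857]
scene 7 u 271 273 v 252 262 dir [-0.18 -0.98]
top 2 u 354 355 v 104 105 dir [-0.71  0.71]
top 21 86 fixed [-0.05896294  0.67238321] bridge [-0.05747758  0.67259025] swing -0.0014853586409948813 end gaps mm [np.float64(0.4), np.float64(-0.04)]
[[0.345, 0.6519], [0.354, 0.6516], [0.164, 0.6635], [0.173, 0.6621], [0.182, 0.6614], [-0.205, 0.6846], [-0.166, 0.6821]]
scene 28 90 fixed [-0.05809662  0.67428846] bridge [-0.05711275  0.67449846] swing -0.0009838665599510577 end gaps mm [np.float64(0.34), np.float64(0.05)]
[[0.354, 0.6529], [0.158, 0.6649], [0.167, 0.6647], [0.176, 0.664], [0.185, 0.6642], [0.194, 0.6638], [-0.199, 0.685], [-0.19, 0.6856], [-0.181, 0.6852], [-0.16, 0.6828]]
10 [(15, [12, 13]), (16, [12, 13, 14]), (17, [13, 14, 15]), (18, [14]), (19, [11, 12]), (20, [10, 11, 12, 13]), (21, [10, 11, 12]), (22, [10, 11, 12]), (23, [11])]
11 [(12, [9, 10]), (13, [9, 10, 11]), (14, [10, 11]), (15, [11]), (17, [9, 10, 11]), (18, [10, 11]), (19, [10, 11]), (20, [10, 11]), (21, [10, 11]), (22, [10, 11])]
12 [(12, [8, 9, 10]), (13, [9, 10, 11]), (14, [10]), (16, [9]), (17, [9, 10]), (18, [10]), (19, [10, 11]), (20, [10, 11]), (21, [10, 11]), (22, [10, 11])]
24 [207.3 234.2]
27 [208.7 236.2]
30 [210.1 238.2]
33 [211.5 240.2]
36 [212.8 242.3]
[ 5.202000e-01 -2.495000e-01  1.469000e-01  2.099333e+02  2.396000e+02]
```

The lever is in the third notch: about 31° past upright, or roughly 1.06 rad, with a steady 7 N push. The bridge is in line and the bystanders were never touched. Handing in.

```bash
python3 -c "
from workcell import job
print(job.job_done())"
```

```text
the job is handed in; nothing more can be done
None
```

I handed the job in at about 15.4 s of the 54 s: the bridge is in line within about 0.002 rad by my measurements, and the shut fingers still hold the lever in the third notch (about 1.06 rad), with the semaphore arm looking upright; on a first, gripped try the lever slipped out and sprang back to rest, so I pushed it from behind instead.

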